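Seat a holding block in the glue-up jig and clamp it with the one-hand ratchet clamp

ROBOT

A 6-joint arm with a two-finger parallel gripper is mounted at the origin on a cart in front of the work surface, level with it; the furniture and walls round the work are solid. World frame = base frame: x ahead of the robot, y to its left, z up, the work surface at z = 0. Lengths are in m, angles in rad, forces in N, time in s.
With the tool pointing down it reaches from about 0.375 to 0.925 m from the base axis. Payload 5.7 kg.
Tool frame: the origin (TCP) lies midway between the tips of the shut fingers; the grasp point (between the pads) lies 19 mm behind it (env.grasp_offset is the distance from the TCP to the grasp point, in m); z points along the fingers, y is the line along which they close (so a half turn about z gives the same grasp; the last joint's range is limited). The gripper opens to 88 mm and grips with 3 to 60 N. Pads are 20 mm wide; open, the fingers measure 115 mm over their backs; the gripper's body (75 mm by 178 mm) begins 61 mm behind the grasp point.
Start: joints at [1.202, 0.359, 1.51, -0, 1.272, -0.115], TCP at [0.151, 0.581, 0.197] pointing down, gripper open.
Joint ranges: [-2.97, 2.97], [-1.01, 2.36], [0.21, 2.38], [-0.96, 4.11], [0.2, 2.71], [-2.98, 2.98]. Speed limits (rad/s): [2.39, 2.39, 3.14, 3.14, 3.14, 3.14].

INTERFACE

Orientations are given as a rotation vector (axis times angle).
In Python, from rig import env gives the robot as it stands.
- The arm moves only by the tool drive_effector, called after "Emit:" as name(argument=value, ...) on one line, values as JSON. Schema: {"type":"object","properties":{"deltas":{"type":"string"},"clamp_n":{"type":"number"},"only":{"type":"string"},"quiet":{"type":"boolean"},"lines":{"type":"string"}},"required":["deltas"],"additionalProperties":false}. deltas is a string of 1 to 20 rows, one to a line, with the numbers parted by spaces; each row has 7 numbers: a rotation vector rx, ry, rz in units of 0.2 rad, then dx, dy, dz in shares of the most that a row can go, 1 being 62.5 mm, then the finger opening in m; each row shifts and turns the commanded pose from where the row before left it, along the tool's axes as they then stand; what a row does not reach is not made up. A row lasts 1/8 s, in which the tool goes at most 0.0625 m and 0.188 rad, less where a joint would pass 70% of its speed; a pose out of reach is approached as far as the arm can. The fingers move at their own pace and stop on an object; clamp_n is the grip in N (left out, the last holds). Time passes only in rows, so rows that do not move let the fingers close. The tool returns the time, the measured TCP pose, the force, the opening and the grip force at its end. only (a regular expression) keeps the lines of the reply that match it, lines (a string "A,B") keeps lines A to B, and quiet returns only ok. Input that does not fit is refused with a message, and nothing moves.
- env.get_obs(): the state, without advancing time (a new reading comes with each control period).
- env.read_camera(name): name is "scene" or "top" or "wrist"; returns a dict with "image" (420x560x3 uint8, red, green, blue), "range_z" (420x560 float32, m along the optical axis (not along the pixel's ray), 0 where there is no reading), "fovy" (degrees; the focal length in pixels is half the picture's height over the tangent of half this angle, whatever the lens; pixels are square), "cx", "cy" (the principal point, pixels), "world_from_camera" (4x4, takes a point from camera to world coordinates). Camera axes: x right, y down, z forward; pixel columns grow to the right and rows downward; lengths in m; the calibration is good to about 2 mm. A picture is of the moment at which its call begins.
- env.finish_job(): hands the job in; it is judged then, once.
The state is a dict: "clock": time; "joints": joint angles; "joint_velocities": joint speeds; "tau": joint torques, N m; "ee_pos": TCP position; "tcp_rot": TCP orientation; "wrist_force": force on the tool from outside, world axes, zero at the start; "torque": the same for the moment, N m; "grip_width": finger opening in m; "finger_force": force on a finger pad.
Only numpy, scipy, OpenCV 4.12 (cv2) and the standard library are available. Lean on these libraries where they do the work, as an engineer would, in place of code of your own. Each camera call takes 0.05 s, during which the arm holds its last target. There are 200 camera calls.

TASK

Dry-fit the aluminium holding block in the glue-up jig: slide it fully home into the jig's open-ended socket and let go of it, then pump the one-hand clamp's trigger against its pistol grip until the rubber pad bears on the block, driving the jaw by the trigger alone. Press lightly, about 15 N on the block and never more than 50 N, and finish while still holding the trigger squeezed with the block under that pressure. Leave the other things on the bench where they are.

Things in the scene. Friction and masses are not known exactly. Their poses are not given: they have to be found in the camera images.
- holding_block: loose aluminium block with three bores in its top, 34 (its x) x 62 (its y) x 24 high (tiny screw heads to 26), 0.1 to 0.15 kg; origin at the centre of its underside, z up. Either end may go in first. Starts on the bench, left of the jig.
- jig: fixed plywood board 300 x 104, top 16 above the bench; on its centre line (y = 0) an aluminium socket at the -x end and a grey one-hand clamp with black pistol grip at the +x end, bare board between. Origin under the board's centre at bench height; x runs from socket to grip (about to the robot's right), z up. Clamp housing: x = 37 to 121, 34 wide (70 at its feet), 87 above the bench.
- socket_stop (a point): centre of the socket's closed end, at board height: jig x = -125. The block is home when its front end touches here: its middle then is at jig x = -94 and 34 of its length stands out of the socket.
- socket_mouth (a point): centre of the socket's open end, at board height: jig x = -97; the socket opens towards the clamp (+x), is 28 deep, 37 wide and 29 high inside, roofed (top 35 above the board), 53 wide outside; flared lips at the sides of the mouth reach out to jig x = -89.
- clamp_jaw: the clamp's moving jaw: a toothed steel rod 13 wide on the jig's centre line, axis 28 above the bench, with a rubber pad 34 wide x 22 high (17 to 39 above the bench) facing the socket. Origin at bench height, 2 behind the pad face (+x); it slides along jig x.
- jaw_face (a point): middle of the pad's front face, 28 above the bench
- jaw_travel (a joint): how far the jaw has come towards the socket, m: 0 drawn right back (pad face at jig x = -8), 0.055 touching a block that is home, 0.060 its end. A light brake (4 N) keeps it where it is; it starts at 0.001 to 0.009.
- clamp_trigger: black trigger lever in front of the pistol grip, on a cross pin at jig x = 90, 71 above the bench; origin on the pin. 45 above the pin it ends in a round cross bar, 12 thick, 22 wide, which is where to press.
- trigger_top (a point): centre of the trigger's round end bar: let go at jig x = 69, 111 above the bench; fully squeezed at jig x = 90, 116 above the bench.
- trigger_angle (a joint): rad: 0 let go (leaning to the socket), 0.48 fully squeezed; a spring returns it. Squeezing drives the jaw by a ratchet of 6 mm teeth, 12 mm a stroke if squeezed past 0.42 (else 6); letting go leaves the jaw there: 4 to 6 strokes bring the pad to the block. 7 N on the end bar moves the free jaw; 14 N on the bar press the block with about 7 N, 20 N with 14, 37 N with 32.
- grip_back (a point): middle of the back face of the fixed pistol grip, jig x = 120, 113 above the bench. The grip is 18 thick (x), 26 wide, top 128 above the bench. From the trigger bar's front to the grip's back: 57 let go, 36 squeezed. Nothing stands over it: take trigger and grip together from above, fingers closing along jig x.
- glue_pot: bystander: cream screw-cap pot with white cap, 39 mm across, 72 high; origin under its centre
- meter: bystander: orange and black hand multimeter, 151x77x51; origin under its centre
- solder: bystander: grey wire spool standing on its flange, 56 across, 34 high; origin under its centre
- cutters: bystander: blue-handled side cutters lying flat, 133 long, 13 high; origin under its centre
- tape_roll: bystander: black tape roll lying flat, 63 across, 19 high; origin under its centre
- bit_tin: bystander: green flat tin, 47x69x24; origin under its centre
- eye_loupe: bystander: black eye loupe standing on its cup, 31 across, 28 high; origin under its centre

How it is judged:
On the way, in this order (a step that is already met when the one before it is completed fails the run):
1. the block is fully home in the socket and let go, the jaw still well back (x of holding_block in the frame of jig below -0.092 m and y of holding_block in the frame of jig between -0.0025 and 0.0025 m and z of holding_block in the frame of jig below 0.0185 m and angle between the y axis of holding_block and the x axis of jig, either way round below 0.1 rad and angle between holding_block's own z axis and vertical below 0.06 rad and contact force between the fingers and holding_block below 0.3 N and value of joint jaw_travel below 0.03 m), for 0.2 s.
2. the jaw's pad bears on the block (x of holding_block in the frame of jig below -0.092 m and y of holding_block in the frame of jig between -0.0025 and 0.0025 m and z of holding_block in the frame of jig below 0.0185 m and angle between the y axis of holding_block and the x axis of jig, either way round below 0.1 rad and angle between holding_block's own z axis and vertical below 0.06 rad and contact force between clamp_jaw and holding_block above 4 N), for 0.2 s.
At the end, for the whole second after the job is handed in: The block lies flat and fully home in the socket (end within 2 mm of the stop, square to it), the clamp's pad presses on it with 5 to 50 N, the robot's fingers still squeeze the trigger (over 3 N) and do not touch the block (x of holding_block in the frame of jig below -0.092 m and y of holding_block in the frame of jig between -0.0025 and 0.0025 m and z of holding_block in the frame of jig below 0.0185 m and angle between the y axis of holding_block and the x axis of jig, either way round below 0.1 rad and angle between holding_block's own z axis and vertical below 0.06 rad and contact force between clamp_jaw and holding_block between 5 and 50 N and contact force between the fingers and clamp_trigger above 3 N and contact force between the fingers and holding_block below 0.3 N and linear speed of holding_block below 0.01 m/s); the arm keeps its last pose, push and grip.
It fails at once if the clamp presses the block with more than 50 N (contact force between clamp_jaw and holding_block above 50 N).
It fails at once if the robot pushes the jaw or its rod directly (over 4 N) (contact force between any of the fingers, the arm and clamp_jaw above 4 N).
It fails at once if a bystander is shoved more than 30 mm (distance of any of glue_pot, meter, solder, cutters, tape_roll, bit_tin, eye_loupe from where it was at the start of the episode above 0.03 m).
It also fails if it takes over 64 s, if anything falls off the work surface, if the arm or the gripper's body presses on something with over 40 N, if the wrist force passes 120 N, or if a joint passes its speed limit or range.

## Working session

There is one attempt and no reset: what is moved stays moved. The work goes in short steps, Python scripts to look and compute and a tool call to move; the robot and the scene stay as the last step left them, time stands still between calls to the robot, and variables do not carry over. Pictures are saved under pics/ and viewed, at most 10 in all, crops included, and the job is handed in when it is done.

```bash
ls; mkdir -p pics; python3 - <<'E'
from rig import env
import cv2,numpy as np
o=env.get_obs();print({k:np.round(v,3) for k,v in o.items()},env.grasp_offset)
for n in("scene","top"):
    c=env.read_camera(n);np.savez(f"pics/{n}0.npz",**c)
    cv2.imwrite(f"pics/{n}0.png",c["image"][:,:,::-1]);print(n,c["fovy"],c["cx"],c["cy"],np.round(c["world_from_camera"],3))
E
```

```text
pics
rig.py
{'clock': np.float64(0.0), 'joints': array([ 1.202,  0.36 ,  1.511, -0.   ,  1.273, -0.115]), 'joint_velocities': array([-0.001,  0.002, -0.002, -0.001,  0.003,  0.   ]), 'tau': array([ 1.0000e-03, -5.1537e+01, -2.7073e+01,  6.8000e-02,  3.5000e-02,
       -0.0000e+00]), 'ee_pos': array([0.15 , 0.58 , 0.196]), 'tcp_rot': array([-3.980e-01, -3.116e+00,  3.000e-03]), 'wrist_force': array([0.117, 0.148, 0.502]), 'torque': array([-0.006,  0.028, -0.025]), 'finger_force': np.float64(0.0), 'grip_width': np.float64(0.088)} 0.0187
scene 53.18105664748146 271.4079917504079 202.71266837971103 [[ 0.739 -0.281  0.612 -0.135]
 [-0.673 -0.335  0.66  -0.737]
 [ 0.019 -0.899 -0.437  0.585]
 [ 0.     0.     0.     1.   ]]
top 46.527756214570104 285.8610641189244 217.94869437959923 [[-0.022 -0.989  0.149  0.389]
 [-1.     0.022 -0.002  0.031]
 [-0.002 -0.149 -0.989  1.318]
 [ 0.     0.     0.     1.   ]]
```

View pics/scene0.png

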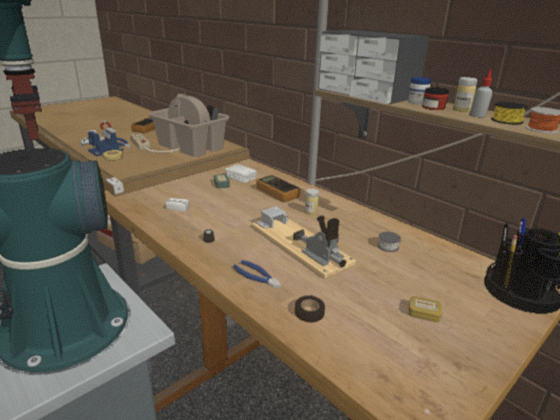

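View pics/top0.png

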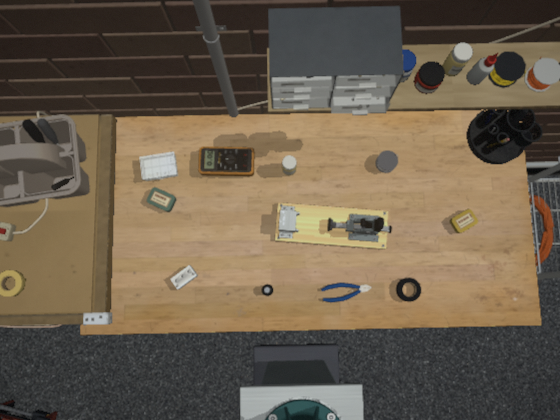

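The top view shows the likely block at (183,277), a whitish piece with bores. The jig's board runs from (276,225) to (388,232), with the socket at (288,220) and the clamp on the right. The cutters are at (345,292) and the tape roll at (408,289). I'll turn these into positions.

```bash
cat > h.py <<'E'
import numpy as np,cv2
def cloud(c):
    H,W=c["range_z"].shape;f=H/2/np.tan(np.radians(float(c["fovy"]))/2)
    u,v=np.meshgrid(np.arange(W),np.arange(H));z=c["range_z"]
    p=np.stack([(u-c["cx"])/f*z,(v-c["cy"])/f*z,z],-1);T=c["world_from_camera"]
    P=p@T[:3,:3].T+T[:3,3];P[z==0]=np.nan;return P
def ray(c,u,v,h):
    H=c["image"].shape[0];f=H/2/np.tan(np.radians(float(c["fovy"]))/2);T=c["world_from_camera"]
    d=T[:3,:3]@np.array([(u-c["cx"])/f,(v-c["cy"])/f,1]);return T[:3,3]+d*(h-T[2,3])/d[2]
def rect(P,m):
    q=P[m][:,:2]*1000;return cv2.minAreaRect(q.astype(np.float32))
E
python3 - <<'E'
import numpy as np,cv2
from h import *
c=dict(np.load("pics/top0.npz"));P=cloud(c)
def box(n,u0,u1,v0,v1,lo,hi):
    m=np.zeros(P.shape[:2],bool);m[v0:v1,u0:u1]=1;m&=(P[...,2]>lo)&(P[...,2]<hi);print(n,m.sum(),rect(P,m),np.nanmedian(P[m][:,2]))
box("blk",165,202,260,294,.012,.05)
box("corner",80,115,308,328,-.05,.08)
box("board",268,396,198,255,.009,.03)
box("socket",272,304,198,245,.04,.07)
box("clamp",330,396,205,250,.075,.14)
box("meter",195,260,140,180,.01,.1);box("pot",275,300,150,180,.02,.1)
box("loupe",258,275,282,298,.01,.1)
box("whitebox",138,180,150,182,.008,.1);box("green",145,178,186,212,.008,.1)
for b in [(275,395,190,260,"jig"),(150,210,250,300,"blk")]:
    im=c["image"][b[2]:b[3],b[0]:b[1],::-1];cv2.imwrite(f"pics/c_{b[4]}.png",cv2.resize(im,None,fx=5,fy=5,interpolation=3))
E
```

```text
blk 311 ((434.5134582519531, 303.08758544921875), (34.558040618896484, 62.24541473388672), 35.79631423950195) 0.024128038915143035
corner 696 ((332.6545715332031, 532.4439697265625), (92.70862579345703, 51.214515686035156), 88.75501251220703) 0.04200337042068558
board 3233 ((563.6234130859375, -97.48023986816406), (312.0872497558594, 131.1616973876953), 89.88175964355469) 0.016860858031287007
socket 356 ((575.607177734375, 21.680267333984375), (52.02009582519531, 54.08808517456055), 83.33723449707031) 0.051035353952554985
clamp 276 ((555.3240966796875, -183.8893280029297), (56.55345153808594, 36.65248107910156), 88.6650619506836) 0.1010275177771992
meter 1585 ((752.17578125, 189.50045776367188), (154.20477294921875, 90.6218490600586), 87.11306762695312) 0.035515565514826486
pot 227 ((726.01611328125, 17.919395446777344), (35.394691467285156, 38.10464096069336), 89.77550506591797) 0.07056747371285343
loupe 95 ((396.5368347167969, 82.31315612792969), (26.335580825805664, 26.27933120727539), 0.08129948377609253) 0.027296969244106295
whitebox 869 ((735.6130981445312, 373.99102783203125), (68.03685760498047, 96.38819122314453), 7.610476493835449) 0.030717076280048383
green 449 ((645.1063232421875, 366.0104675292969), (70.08358001708984, 47.19590759277344), 62.5688362121582) 0.02408168676284439
```

```bash
python3 - <<'E'
import cv2,numpy as np
a=cv2.imread("pics/c_jig.png");b=cv2.imread("pics/c_blk.png")
o=np.zeros((600,600,3),np.uint8);o[:350,:600]=a;o[350:600,:300]=b
cv2.imwrite("pics/comb.png",o)
E
```

```text
(no output)
```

View pics/comb.png

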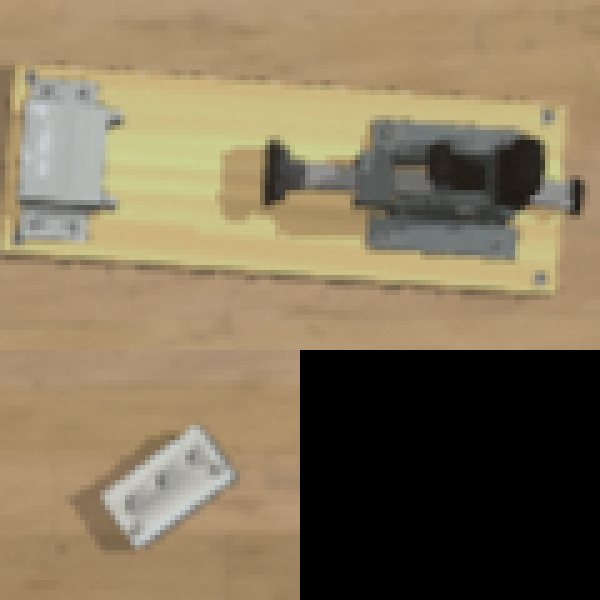

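The block is at about (0.4345, 0.303), with its long axis at -54°. The socket is on the left with its mouth to the right, and the jig's x axis points at about -95°. Next I move above the block.

The manual's scale: shifts go in shares of 62.5 mm and turns go in units of 0.2 rad. Converting my numbers, -0.045 m is -0.72, -0.026 m is -0.416, 0.173 rad is 0.865.

Emit:
drive_effector(deltas="0 0 0 -0.72 -0.416 0 0.06\n0 0 0 -0.72 -0.416 0 0.06\n0 0 0 -0.72 -0.416 0 0.06\n0 0 0 -0.72 -0.416 0 0.06\n0 0 0 -0.72 -0.416 0 0.06\n0 0 0 -0.72 -0.416 0 0.06\n0 0 0 -0.72 -0.416 0 0.06\n0 0 0 -0.72 -0.416 0 0.06\n0 0 0.865 0 0 0 0.06\n0 0 0.865 0 0 0 0.06\n0 0 0.865 0 0 0 0.06\n0 0 0.865 0 0 0 0.06\n0 0 0 0 0 0 0.06", clamp_n=20)

```text
clock: 1.72
ee_pos: [0.4466, 0.2888, 0.1969]
tcp_rot: [-1.429, -2.797, 0.001]
wrist_force: [-1.0, 0.1, -0.1]
grip_width: 0.0601
finger_force: 0.0
```

```bash
python3 - <<'E'
from rig import env
import cv2,numpy as np
from h import *
o=env.get_obs();print({k:np.round(o[k],4) for k in("joints","ee_pos","tcp_rot","wrist_force")})
c=env.read_camera("wrist");np.savez("pics/w1.npz",**c);cv2.imwrite("pics/w1.png",c["image"][:,:,::-1])
P=cloud(c);m=(P[...,2]>.014)&(P[...,2]<.04)&(np.hypot(P[...,0]-.4345,P[...,1]-.303)<.06)
print(m.sum(),rect(P,m),np.median(P[m][:,2]),c["world_from_camera"][:3,3])
E
```

```text
{'joints': array([ 4.4430e-01,  2.6190e-01,  1.6563e+00, -1.0000e-04,  1.2242e+00,
       -1.8220e-01]), 'ee_pos': array([0.4466, 0.2888, 0.1969]), 'tcp_rot': array([-1.4286e+00, -2.7975e+00,  1.1000e-03]), 'wrist_force': array([-0.9995,  0.1229, -0.0611])}
1655 ((436.4239196777344, 302.6721496582031), (33.6910400390625, 61.37530517578125), 35.457313537597656) 0.024809311666815603 [0.40761675 0.34276824 0.38507007]
```

View pics/w1.png

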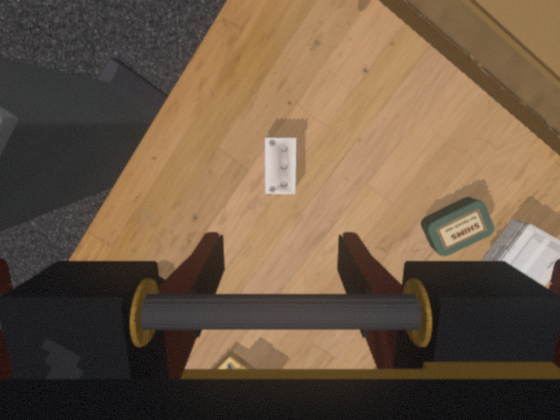

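The wrist view shows the block at (280,165), square to the fingers. Both views give its top at 24–25 mm. I descend, grasp its rear half and lift.

Scaled: 0.05 m is 0.8, -0.002 m is -0.032.

Emit:
drive_effector(deltas="0 0 0 -0.032 -0.016 0.8 0.06\n0 0 0 0 0 0.8 0.06\n0 0 0 0 0 0.8 0.06\n0 0 0 0 0 0.48 0.06\n0 0 0 0 0 0.208 0.06\n0 0 0 0 0 0 0.06\n0 0 0 0 0 0 0.03\n0 0 0 0 0 0 0.03\n0 0 0 0 0 0 0.03\n0 0 0 0 0 0 0.03\n0 0 0 0 0 0 0.03", clamp_n=30)

```text
clock: 3.15
ee_pos: [0.4473, 0.2868, 0.0044]
tcp_rot: [1.431, 2.797, 0.0]
wrist_force: [0.4, -0.7, 0.4]
grip_width: 0.0297
finger_force: 0.0
```

The width went below the block's 34 mm with no force, so the grasp may have missed. I'll look.

```bash
python3 - <<'E'
from rig import env
import cv2,numpy as np
from h import *
c=env.read_camera("wrist");np.savez("pics/w2.npz",**c)
d=env.read_camera("scene");np.savez("pics/s2.npz",**d)
print(np.round(c["world_from_camera"],3))
P=cloud(c);m=(P[...,2]>.014)&(P[...,2]<.04)&(np.hypot(P[...,0]-.4345,P[...,1]-.303)<.06);print(m.sum(),rect(P,m))
a=c["image"][:,:,::-1];b=cv2.resize(d["image"][150:270,100:260,::-1],(560,420),interpolation=3)
o=np.zeros((600,800,3),np.uint8);o[:300,:400]=cv2.resize(a,(400,300));o[:420-0,400:]=cv2.resize(b,(400,420));
cv2.imwrite("pics/w2.png",o[:420])
E
```

```text
[[ 0.811  0.566  0.147  0.408]
 [ 0.585 -0.786 -0.202  0.341]
 [ 0.001  0.249 -0.968  0.193]
 [ 0.     0.     0.     1.   ]]
7225 ((436.1631164550781, 302.57952880859375), (47.62921142578125, 62.09010696411133), 35.20735168457031)
```

View pics/w2.png

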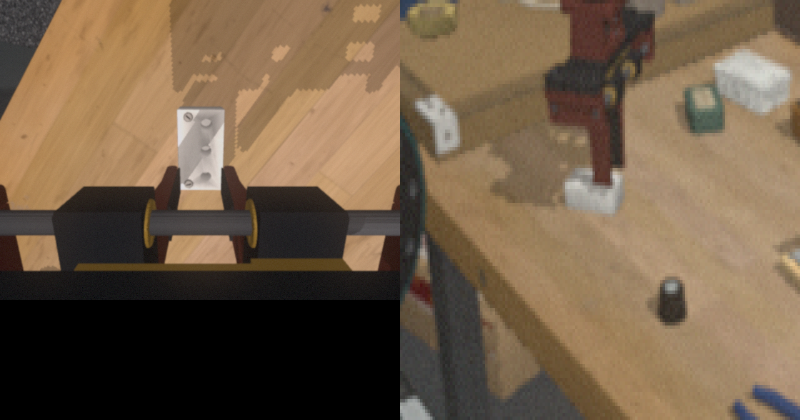

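The fingers appear to flank the block's rear half, so the width reading may just be offset. I'll command a full close.

Emit:
drive_effector(deltas="0 0 0 0 0 0 0.0\n0 0 0 0 0 0 0.0\n0 0 0 0 0 0 0.0", clamp_n=30)

```text
clock: 3.62
ee_pos: [0.4472, 0.2868, 0.0042]
tcp_rot: [-1.431, -2.797, 0.0]
wrist_force: [-0.3, -0.0, -1.6]
grip_width: 0.0032
finger_force: 0.0
```

```bash
python3 - <<'E'
from rig import env
import cv2,numpy as np
from h import *
c=env.read_camera("wrist");np.savez("pics/w3.npz",**c)
d=env.read_camera("scene");t=env.read_camera("top")
for k in(c,d,t):
    P=cloud(k);m=(P[...,2]>.018)&(P[...,2]<.03)&(np.hypot(P[...,0]-.4345,P[...,1]-.303)<.07);print(m.sum(),rect(P,m))
    m=(P[...,2]>.035)&(P[...,2]<.08)&(np.hypot(P[...,0]-.44,P[...,1]-.29)<.1);print("fingers",m.sum(),rect(P,m) if m.sum() else 0)
    T=np.linalg.inv(k["world_from_camera"]);f=210/np.tan(np.radians(k["fovy"])/2)
    for p in([.4472,.2868,.0042],[.436,.3026,.024]):
        q=T[:3,:3]@np.array(p)+T[:3,3];print("proj",q[0]/q[2]*f+k["cx"],q[1]/q[2]*f+k["cy"])
cv2.imwrite("pics/w3.png",np.hstack([cv2.resize(c["image"][:,:,::-1],(400,300)),cv2.resize(d["image"][160:235,130:230,::-1],(400,300),interpolation=3)]))
E
```

```text
5550 ((435.95806884765625, 302.6728820800781), (34.11936569213867, 61.631065368652344), 35.47471618652344)
fingers 1424 ((447.42889404296875, 286.84637451171875), (22.969890594482422, 21.86003303527832), 36.98055648803711)
proj 280.32338074135515 233.34463313955047
proj 280.63541132449393 211.25810391052306
134 ((436.7965393066406, 302.59088134765625), (38.175907135009766, 62.60527038574219), 35.375797271728516)
fingers 128 ((446.7021484375, 280.4720764160156), (22.366376876831055, 30.163490295410156), 70.40055084228516)
proj 183.5460956200169 207.886659642303
proj 177.12499958774634 201.36998654890357
0 ((0.0, 0.0), (0.0, 0.0), 0.0)
fingers 0 0
proj 190.42102726731403 271.62191918688745
proj 182.9281728880069 275.72917780715335
```

View pics/w3.png

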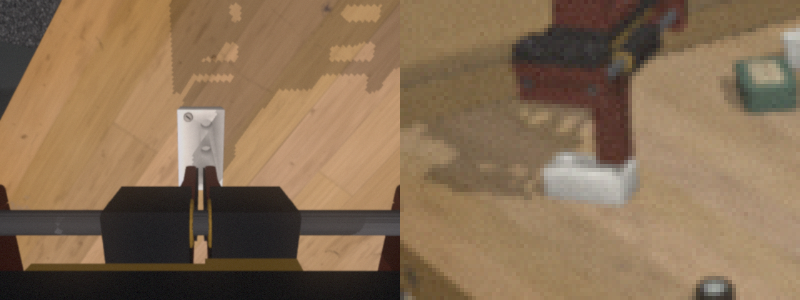

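```bash
python3 - <<'E'
import numpy as np
from h import *
c=dict(np.load("pics/w3.npz"));P=cloud(c)
for v in range(205,275,5): print(v,[tuple(np.round(P[v,u]*1000).astype(int)) for u in(262,270,286,300)])
print([np.round(P[v,u,2]*1000,1) for v,u in((100,150),(150,400),(250,500),(230,180))])
E
```

```text
205 [(np.int64(426), np.int64(300), np.int64(26)), (np.int64(429), np.int64(302), np.int64(24)), (np.int64(440), np.int64(303), np.int64(5)), (np.int64(442), np.int64(311), np.int64(25))]
210 [(np.int64(428), np.int64(297), np.int64(24)), (np.int64(431), np.int64(300), np.int64(25)), (np.int64(441), np.int64(301), np.int64(6)), (np.int64(444), np.int64(309), np.int64(25))]
215 [(np.int64(429), np.int64(295), np.int64(24)), (np.int64(433), np.int64(298), np.int64(24)), (np.int64(441), np.int64(301), np.int64(16)), (np.int64(446), np.int64(307), np.int64(24))]
220 [(np.int64(431), np.int64(293), np.int64(25)), (np.int64(434), np.int64(296), np.int64(25)), (np.int64(441), np.int64(301), np.int64(25)), (np.int64(447), np.int64(305), np.int64(25))]
225 [(np.int64(432), np.int64(291), np.int64(25)), (np.int64(436), np.int64(294), np.int64(26)), (np.int64(442), np.int64(299), np.int64(26)), (np.int64(449), np.int64(303), np.int64(25))]
230 [(np.int64(434), np.int64(288), np.int64(25)), (np.int64(437), np.int64(291), np.int64(25)), (np.int64(444), np.int64(296), np.int64(26)), (np.int64(450)
[... 918 characters left out ...]
.int64(58)), (np.int64(448), np.int64(300), np.int64(61))]
260 [(np.int64(435), np.int64(290), np.int64(65)), (np.int64(437), np.int64(293), np.int64(67)), (np.int64(444), np.int64(295), np.int64(62)), (np.int64(448), np.int64(300), np.int64(67))]
265 [(np.int64(425), np.int64(310), np.int64(118)), (np.int64(438), np.int64(292), np.int64(70)), (np.int64(444), np.int64(296), np.int64(69)), (np.int64(432), np.int64(316), np.int64(118))]
270 [(np.int64(425), np.int64(310), np.int64(121)), (np.int64(438), np.int64(293), np.int64(75)), (np.int64(444), np.int64(295), np.int64(72)), (np.int64(432), np.int64(316), np.int64(122))]
[np.float64(0.9), np.float64(1.3), np.float64(-0.6), np.float64(-0.6)]
```

The fingers seem to end at, or enter, the block's top at z≈26 mm while the TCP reads 4 mm. I'll lift clear and measure the actual tip height relative to the TCP.

Emit:
drive_effector(deltas="0 0 0 0 0 -0.8 0.0\n0 0 0 0 0 -0.8 0.0\n0 0 0 0 0 0 0.0\n0 0 0 0 0 0 0.0")

```text
clock: 4.28
ee_pos: [0.4468, 0.2866, 0.1038]
tcp_rot: [-1.431, -2.797, 0.001]
wrist_force: [0.6, -0.3, -0.2]
grip_width: 0.0004
finger_force: 0.0
```

```bash
cat > tips.py <<'E'
from rig import env
import numpy as np
from h import *
o=env.get_obs();print(np.round(o["ee_pos"],4),o["grip_width"],o["clock"])
from scipy.spatial.transform import Rotation as R
M=R.from_rotvec(o["tcp_rot"]).as_matrix()
for n in("wrist","scene"):
    c=env.read_camera(n);np.savez("pics/tip_%s.npz"%n,**c);P=cloud(c)
    Q=(P-o["ee_pos"])@M*1000
    m=(abs(Q[...,0])<16)&(abs(Q[...,1])<60)&(Q[...,2]>-60)&(Q[...,2]<45)
    q=Q[m];print(n,len(q))
    for s in(q[q[:,1]<0],q[q[:,1]>=0]):
        if len(s):print(" pct z",np.round(np.percentile(s[:,2],[0,5,50,95,99,100]),1)," x",np.round(np.percentile(s[:,0],[2,50,98]),1)," y",np.round(np.percentile(s[:,1],[2,50,98]),1))
E
python3 tips.py
```

```text
[0.4468 0.2866 0.1038] 0.0004184910403879367 4.275
wrist 1120
 pct z [-60.  -58.5 -46.7 -29.1 -26.4 -25.7]  x [-5.6 10.  10.6]  y [-8.9 -4.2 -0.2]
 pct z [-59.9 -58.6 -46.8 -28.6 -26.6 -24.8]  x [-5.6 10.  10.6]  y [0.3 4.5 9.1]
scene 103
 pct z [-60.  -58.3 -43.4 -29.3 -28.1 -27.1]  x [-12.6  -2.3   9.5]  y [-11.8  -7.7  -2.5]
 pct z [-56.7 -56.  -41.6 -30.  -28.  -27.5]  x [-12.6 -11.5  -9.2]  y [ 2.5  5.4 11.4]
```

Both cameras agree that the real finger tips sit about 26 mm behind the reported TCP, so every target must go 26 mm lower. I'll regrasp with TCP z ≈ -0.019.

Scaled: 0.05 m is 0.8, 0.04 m is 0.64.

Emit:
drive_effector(deltas="0 0 0 0 0 0 0.06\n0 0 0 0 0 0.8 0.06\n0 0 0 0 0 0.64 0.06\n0 0 0 0 0 0.256 0.06\n0 0 0 0 0 0.16 0.06\n0 0 0 0 0 0.096 0.06\n0 0 0 0 0 0 0.02\n0 0 0 0 0 0 0.02\n0 0 0 0 0 0 0.02\n0 0 0 0 0 0 0.02", clamp_n=30)

```text
clock: 5.62
ee_pos: [0.4472, 0.2867, -0.0176]
tcp_rot: [1.431, 2.797, -0.0]
wrist_force: [0.3, 0.0, 0.3]
grip_width: 0.0253
finger_force: 29.0
```

Emit:
drive_effector(deltas="0 0 0 0 0 -0.48 0.02\n0 0 0 0 0 -0.8 0.02\n0 0 0 0 0 -0.8 0.02\n0 0 0 0 0 0 0.02")

```text
clock: 6.12
ee_pos: [0.4499, 0.2881, 0.116]
tcp_rot: [1.429, 2.793, 0.009]
wrist_force: [0.8, -0.1, -0.1]
grip_width: 0.0254
finger_force: 28.9
```

```bash
cat > blk.py <<'E'
from rig import env
import numpy as np,cv2
from h import *
from scipy.spatial.transform import Rotation as R
o=env.get_obs();M=R.from_rotvec(o["tcp_rot"]).as_matrix();e=o["ee_pos"]
print(np.round(e,4),o["grip_width"],o["clock"])
for n in("wrist",):
    c=env.read_camera(n);np.savez("pics/blk_%s.npz"%n,**c);P=cloud(c)
    Q=(P-e)@M*1000;hsv=cv2.cvtColor(c["image"],cv2.COLOR_RGB2HSV)
    m=(Q[...,0]>11)&(Q[...,0]<70)&(abs(Q[...,1])<35)&(Q[...,2]>-70)&(Q[...,2]<-15)
    q=Q[m];print(n,m.sum(),np.round(np.percentile(q,[1,50,99],axis=0),1),cv2.minAreaRect(q[:,:2].astype(np.float32)))
    top=m&(np.abs(Q[...,2]-np.median(q[:,2]))<3)
    A=np.c_[Q[top][:,:2],np.ones(top.sum())];print("plane z=ax+by+c",np.linalg.lstsq(A,Q[top][:,2],rcond=None)[0])
    cv2.imwrite("pics/blk.png",c["image"][:,:,::-1])
E
python3 blk.py
```

```text
[0.4499 0.2881 0.116 ] 0.02538394134119585 6.125
wrist 6034 [[ 11.5  -8.9 -53.8]
 [ 35.5   4.5 -52.3]
 [ 56.1  18.4 -29.3]] ((32.24779510498047, 5.415002822875977), (46.13190841674805, 26.19599151611328), 8.086771965026855)
plane z=ax+by+c [ 2.25384039e-03 -8.15855204e-04 -5.24220050e+01]
```

View pics/blk.png

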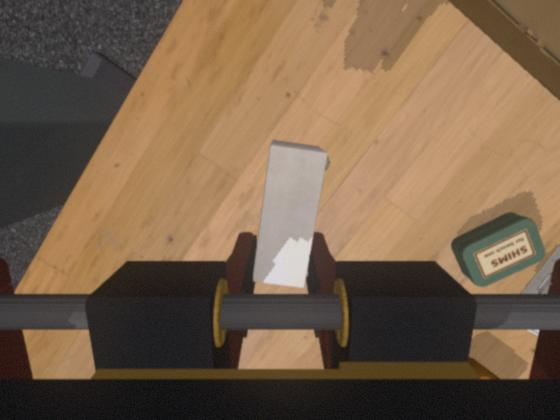

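The block has rolled onto its side: the view shows a plain 24 mm face up, the screw-head face towards +tool y (325,160), and a yaw of about 8°. I'll set it down and measure. Then I can regrip it by its ends, tilt the tool about the closing axis and let it settle flat.

Emit:
drive_effector(deltas="0 0 0 0 0 0.8 0.02\n0 0 0 0 0 0.8 0.02\n0 0 0 0 0 0.48 0.02\n0 0 0 0 0 0.032 0.02\n0 0 0 0 0 0 0.02\n0 0 0 0 0 0 0.045\n0 0 0 0 0 0 0.045\n0 0 0 0 0 -0.64 0.085\n0 0 0 0 0 -0.96 0.085\n0 0 0 0 0 -0.96 0.085\n0 0 0 0 0 -0.8 0.085\n0 0 0 0 0 0 0.085")

```text
clock: 7.68
ee_pos: [0.4503, 0.2884, 0.1952]
tcp_rot: [1.428, 2.791, 0.012]
wrist_force: [0.9, -0.4, -0.1]
grip_width: 0.0845
finger_force: 0.0
```

```bash
cat > find.py <<'E'
from rig import env
import numpy as np,cv2
from h import *
o=env.get_obs();print({k:np.round(o[k],4) for k in("clock","joints","ee_pos","tcp_rot")})
a=o["tcp_rot"]/np.linalg.norm(o["tcp_rot"]);print("tool y deg",np.degrees(np.arctan2(2*a[1]**2-1,2*a[0]*a[1])))
for n in("wrist","top"):
    c=env.read_camera(n);np.savez("pics/f_%s.npz"%n,**c);P=cloud(c)
    m=(P[...,2]>.012)&(P[...,2]<.045)&(np.hypot(P[...,0]-.4355,P[...,1]-.302)<.07)
    zt=np.median(P[m][:,2]);t=m&(abs(P[...,2]-zt)<.004)
    print(n,"z",zt,"all",rect(P,m),"top",rect(P,t))
    cv2.imwrite("pics/f_%s.png"%n,c["image"][:,:,::-1])
E
python3 find.py
```

```text
{'clock': np.float64(7.675), 'joints': array([ 0.4404,  0.2613,  1.6617, -0.    ,  1.2085, -0.1847]), 'ee_pos': array([0.4503, 0.2884, 0.1952]), 'tcp_rot': array([1.4279, 2.7914, 0.0124])}
tool y deg 35.814972335023434
wrist z 0.03473173869395643 all ((432.65386962890625, 307.724609375), (25.137832641601562, 61.431392669677734), 35.09578323364258) top ((432.1488952636719, 307.37030029296875), (23.93773651123047, 61.44755935668945), 35.045467376708984)
top z 0.032377389656017 all ((440.3024597167969, 293.9476318359375), (25.707868576049805, 27.58387565612793), 34.42963409423828) top ((445.8819274902344, 291.6437072753906), (32.43959045410156, 20.219745635986328), 82.92842102050781)
```

The block stands on its 24 mm side at (0.432, 0.307), 34 mm high, long axis at 125°. I turn and move over it for an end grip.

Scaled: 0.026 m is 0.416, -0.0036 m is -0.0576, 0.176 rad is 0.88.

Emit:
drive_effector(deltas="0 0 0 0.416 -0.0576 0 0.085\n0 0 0.88 0 0 0 0.085\n0 0 0.88 0 0 0 0.085\n0 0 0.88 0 0 0 0.085\n0 0 0.88 0 0 0 0.085\n0 0 0.88 0 0 0 0.085\n0 0 0.88 0 0 0 0.085\n0 0 0.88 0 0 0 0.085\n0 0 0.88 0 0 0 0.085\n0 0 0.88 0 0 0 0.085\n0 0 0 0 0 0 0.085\n0 0 0 0 0 0 0.085")

```text
clock: 9.28
ee_pos: [0.4284, 0.3054, 0.1892]
tcp_rot: [2.994, 0.951, -0.003]
wrist_force: [1.1, 0.9, 0.1]
grip_width: 0.0854
finger_force: 0.0
```

```bash
python3 find.py
```

```text
{'clock': np.float64(9.275), 'joints': array([ 0.4881,  0.2622,  1.677 , -0.    ,  1.2046,  1.4437]), 'ee_pos': array([0.4284, 0.3054, 0.1892]), 'tcp_rot': array([ 2.9937,  0.9511, -0.0034])}
tool y deg -54.75093076257038
wrist z 0.0345454815980622 all ((432.5780029296875, 307.60479736328125), (26.112741470336914, 61.81887435913086), 35.42139434814453) top ((431.7445373535156, 307.01202392578125), (24.067249298095703, 61.81887435913086), 35.42139434814453)
top z 0.03361235692232978 all ((428.8591003417969, 307.5279541015625), (24.006296157836914, 62.86506652832031), 32.46818161010742) top ((429.34991455078125, 307.8600158691406), (23.68238067626953, 62.56022644042969), 33.663475036621094)
```

Emit:
drive_effector(deltas="0 0 0 0.0576 0 0.8 0.085\n0 0 0 0 0 0.8 0.085\n0 0 0 0 0 0.8 0.085\n0 0 0 0 0 0.56 0.085\n0 0 0 0 0 0.32 0.085\n0 0 0 0 0 0 0.05\n0 0 0 0 0 0 0.05\n0 0 0 0 0 0 0.05\n0 0 0 0 0 0 0.05", clamp_n=40)

```text
clock: 10.5
ee_pos: [0.4329, 0.3084, -0.0137]
tcp_rot: [-2.995, -0.946, -0.003]
wrist_force: [-0.2, -0.0, 5.3]
grip_width: 0.0616
finger_force: 40.0
```

Emit:
drive_effector(deltas="0 0 0 0 0 -0.48 0.05\n0 0 0 0 0 -0.64 0.05\n0 0.9 0 0 0 0 0.05\n0 0.9 0 0 0 0 0.05\n0 0.9 0 0 0 0 0.05\n0 0.9 0 0 0 0 0.05\n0 0.9 0 0 0 0 0.05\n0 0 0 0 0 0 0.05\n0 0 0 0 0 0 0.05")

```text
clock: 11.62
ee_pos: [0.4048, 0.3483, 0.0575]
tcp_rot: [-2.669, -0.907, -0.559]
wrist_force: [0.4, 0.8, -0.8]
grip_width: 0.0616
finger_force: 40.0
```

```bash
python3 - <<'E'
from rig import env
import numpy as np,cv2
from h import *
from scipy.spatial.transform import Rotation as R
o=env.get_obs();e=o["ee_pos"];M=R.from_rotvec(o["tcp_rot"]).as_matrix();print(np.round(M,3),o["joints"])
for n in("wrist","scene"):
    c=env.read_camera(n);np.savez("pics/g_%s.npz"%n,**c);P=cloud(c);Q=(P-e)@M*1000
    m=(abs(Q[...,0])<30)&(abs(Q[...,1])<29)&(abs(Q[...,2]+25)<50)
    print(n,m.sum(),np.round(np.percentile(Q[m],[1,25,50,75,99],axis=0),1),"zmin",np.percentile(P[m][:,2],[0,1,5,99]))
w=np.load("pics/g_wrist.npz")["image"][:,:,::-1];s=np.load("pics/g_scene.npz")["image"][150:225,120:220,::-1]
cv2.imwrite("pics/g.png",np.hstack([cv2.resize(w,(400,300)),cv2.resize(s,(400,300),interpolation=3)]))
E
```

```text
[[ 0.73   0.627  0.271]
 [ 0.524 -0.769  0.366]
 [ 0.438 -0.125 -0.89 ]] [0.40006971 0.3383567  2.21811635 0.95389927 0.28781326 0.43114899]
wrist 8049 [[-10.9 -28.4 -49.7]
 [ -2.9 -14.5 -48.6]
 [  5.2  -0.1 -48. ]
 [ 10.1  14.5 -42.5]
 [ 11.9  28.4 -16.4]] zmin [0.07206703 0.0758388  0.08038576 0.10755427]
scene 246 [[-13.9 -28.8 -53.1]
 [-11.1 -15.3 -48.2]
 [ -9.   -1.5 -45.1]
 [  0.2  12.9 -31. ]
 [ 13.4  27.3 -14.7]] zmin [0.06339708 0.06484911 0.06925457 0.10863954]
```

View pics/g.png

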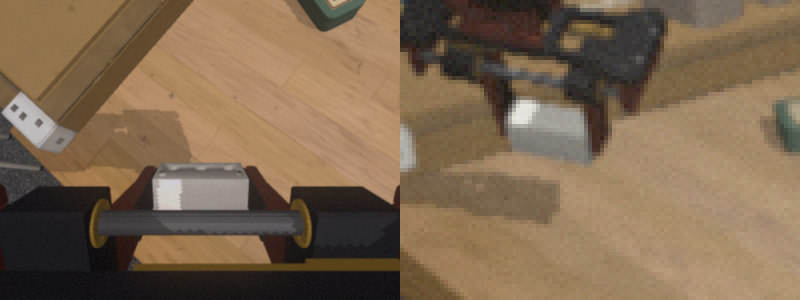

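Gripped by its ends with the bores facing outward, at the top edge (200,168) of the wrist view, but the arm folded too close to the base: joint 5 is at its limit and the tilt is only 27°. I'll bring it back upright further out at (0.56, 0.24), then tilt there.

```bash
cat > go.py <<'E'
# go.py x y z tooly_deg tilt_deg : prints tool-frame shift (from current axes) and rotvec to target
import sys,numpy as np
from rig import env
from scipy.spatial.transform import Rotation as R
x,y,z,a,t=map(float,sys.argv[1:6]);o=env.get_obs();M=R.from_rotvec(o["tcp_rot"])
a=np.radians(a);yv=np.array([np.cos(a),np.sin(a),0]);xv=np.array([-yv[1],yv[0],0])
D=R.from_matrix(np.c_[xv,yv,[0,0,-1]])*R.from_rotvec([0,np.radians(t),0])
d=np.array([x,y,z])-o["ee_pos"]
print("shift now-axes",np.round(M.inv().apply(d),4),np.linalg.norm(d),"rot",np.round((M.inv()*D).as_rotvec(),4),"shift target-axes",np.round(D.inv().apply(d),4),"joints",np.round(o["joints"],3),"clock",o["clock"])
E
python3 go.py .56 .24 .13 -66.6 0
```

```text
shift now-axes [ 0.0879  0.1716 -0.0621] 0.20256939040619418 rot [-0.1855 -0.4375  0.2428] shift target-axes [ 0.0991  0.1612 -0.0724] joints [0.4   0.339 2.218 0.956 0.288 0.429] clock 11.725
```

The manual's scale: shifts go in shares of 62.5 mm and turns go in units of 0.2 rad. Converting my numbers, 0.043 m is 0.688, 0.022 m is 0.352, -0.146 rad is -0.73.

Emit:
drive_effector(deltas="0 0 0 0.352 0.688 -0.248 0.05\n0 0 0 0.352 0.688 -0.248 0.05\n0 0 0 0.352 0.688 -0.248 0.05\n0 0 0 0.352 0.688 -0.248 0.05\n-0.31 -0.73 0.405 0 0 0 0.05\n-0.31 -0.73 0.405 0 0 0 0.05\n-0.31 -0.73 0.405 0 0 0 0.05\n0 0 0 0 0 0 0.05")

```text
clock: 12.72
ee_pos: [0.5597, 0.2457, 0.1282]
tcp_rot: [-2.995, -0.71, -0.098]
wrist_force: [-0.2, 0.2, -2.0]
grip_width: 0.0617
finger_force: 40.0
```

```bash
python3 go.py .56 .24 .13 -66.6 0;python3 go.py .56 .24 .13 -66.6 50
```

```text
shift now-axes [-0.0022  0.0051 -0.0022] 0.0059566447198030874 rot [-0.0479 -0.0751  0.0571] shift target-axes [-0.002   0.0053 -0.0018] joints [0.26  0.404 1.632 0.07  1.041 1.332] clock 12.725
shift now-axes [-0.0022  0.0051 -0.0022] 0.0059566447198030874 rot [-0.0693  0.7971  0.0324] shift target-axes [ 0.0001  0.0053 -0.0027] joints [0.26  0.404 1.632 0.07  1.041 1.332] clock 12.725
```

Scaled: 0.16 rad is 0.8.

Emit:
drive_effector(deltas="-0.07 0.8 0.03 0 0 0 0.05\n-0.07 0.8 0.03 0 0 0 0.05\n-0.07 0.8 0.03 0 0 0 0.05\n-0.07 0.8 0.03 0 0 0 0.05\n-0.07 0.8 0.03 0 0 0 0.05\n0 0 0 0 0 0 0.05\n0 0 0 0 0 0 0.05")

```text
clock: 13.6
ee_pos: [0.544, 0.2749, 0.1262]
tcp_rot: [-2.726, -0.638, -0.839]
wrist_force: [0.3, 0.3, -1.1]
grip_width: 0.0617
finger_force: 40.0
```

```bash
python3 go.py .56 .24 .13 -66.6 50
python3 - <<'E'
from rig import env
import numpy as np
from h import *
from scipy.spatial.transform import Rotation as R
o=env.get_obs();e=o["ee_pos"];M=R.from_rotvec(o["tcp_rot"]).as_matrix();print(np.round(M,3))
for n in("wrist","scene"):
    c=env.read_camera(n);P=cloud(c);Q=(P-e)@M*1000
    m=(abs(Q[...,0])<30)&(abs(Q[...,1])<29)&(abs(Q[...,2]+25)<40)
    print(n,m.sum(),np.round(np.percentile(Q[m],[1,50,99],axis=0),1),"z",np.round(np.percentile(P[m][:,2],[0,1,5,50,99]),4))
E
```

```text
shift now-axes [ 0.0022  0.0379 -0.0068] 0.03858310790549916 rot [-0.1098  0.2588  0.0032] shift target-axes [ 0.0035  0.0384 -0.0018] joints [0.204 0.272 2.14  1.005 0.266 0.393] clock 13.6
[[ 0.743  0.465  0.482]
 [ 0.34  -0.882  0.326]
 [ 0.577 -0.078 -0.813]]
wrist 8058 [[-10.7 -28.4 -49.5]
 [  5.4  -0.1 -47.9]
 [ 12.1  28.4 -16.2]] z [0.1417 0.1452 0.1492 0.1645 0.1726]
scene 204 [[-12.3 -28.4 -52.3]
 [ -8.6  -3.  -45.5]
 [ 12.   28.2 -13.3]] z [0.1307 0.131  0.1346 0.1585 0.174 ]
```

The outward tilt is limited by joint 5's lower range, while the inward tilt has plenty of room. So I go upright, turn the tool half round, and tilt the other way nearer the robot.

```bash
python3 go.py .48 .22 .13 -65.4 0
```

```text
shift now-axes [-0.0648  0.0187 -0.0521] 0.08525433410274466 rot [-0.0936 -0.615   0.0304] shift target-axes [-0.0818  0.0237 -0.0035] joints [0.204 0.273 2.139 1.007 0.266 0.391] clock 13.7
```

Scaled: -0.041 m is -0.656, 0.012 m is 0.192, -0.185 rad is -0.925.

Emit:
drive_effector(deltas="-0.115 -0.77 0.04 0 0 0 0.05\n-0.115 -0.77 0.04 0 0 0 0.05\n-0.115 -0.77 0.04 0 0 0 0.05\n-0.115 -0.77 0.04 0 0 0 0.05\n0 0 -0.925 -0.656 0.192 -0.048 0.05\n0 0 -0.925 0 0 0 0.05\n0 0 -0.925 0 0 0 0.05\n0 0 -0.925 0 0 0 0.05\n0 0 -0.925 0 0 0 0.05\n0 0 -0.925 0 0 0 0.05\n0 0 -0.925 0 0 0 0.05\n0 0 -0.925 0 0 0 0.05\n0 0 -0.925 0 0 0 0.05\n0 0 -0.925 0 0 0 0.05\n0 0 -0.925 0 0 0 0.05\n0 0 -0.925 0 0 0 0.05\n0 0 -0.925 0 0 0 0.05\n0 0 -0.925 0 0 0 0.05\n0 0 -0.925 0 0 0 0.05\n0 0 -0.925 0 0 0 0.05")

```text
clock: 16.2
ee_pos: [0.5092, 0.2695, 0.1221]
tcp_rot: [-0.441, 2.955, 0.19]
wrist_force: [-0.2, -0.2, -1.1]
grip_width: 0.0618
finger_force: 40.0
```

```bash
python3 go.py .48 .22 .10 114.6 0;python3 go.py .48 .22 .10 114.6 50
```

```text
shift now-axes [ 0.0451 -0.0406  0.0108] 0.06162623351712988 rot [ 0.0923  0.1714 -0.1329] shift target-axes [ 0.0472 -0.0329  0.0221] joints [ 0.293  0.319  1.813  0.138  0.85  -1.657] clock 16.2
shift now-axes [ 0.0451 -0.0406  0.0108] 0.06162623351712988 rot [ 0.1462  1.0421 -0.0852] shift target-axes [ 0.0134 -0.0329  0.0504] joints [ 0.293  0.319  1.813  0.138  0.85  -1.657] clock 16.2
```

Scaled: 0.022 m is 0.352, -0.02 m is -0.32, 0.174 rad is 0.87.

Emit:
drive_effector(deltas="0 0 0 0.352 -0.32 0.08 0.05\n0 0 0 0.352 -0.32 0.08 0.05\n0.12 0.87 -0.07 0 0 0 0.05\n0.12 0.87 -0.07 0 0 0 0.05\n0.12 0.87 -0.07 0 0 0 0.05\n0.12 0.87 -0.07 0 0 0 0.05\n0.12 0.87 -0.07 0 0 0 0.05\n0.12 0.87 -0.07 0 0 0 0.05\n0 0 0 0 0 0 0.05")

```text
clock: 17.32
ee_pos: [0.4795, 0.2213, 0.0945]
tcp_rot: [0.477, -2.218, 0.222]
wrist_force: [-0.2, 0.3, -2.1]
grip_width: 0.0621
finger_force: 40.0
```

```bash
python3 go.py .48 .22 .002 114.6 50
```

```text
shift now-axes [-0.0714 -0.0015  0.0588] 0.092478818829867 rot [ 0.0064 -0.01   -0.0023] shift target-axes [-0.0708 -0.0013  0.0595] joints [ 0.346  0.929  1.063 -0.065  2.03  -1.65 ] clock 17.325
```

Scaled: -0.031 m is -0.496, 0.0255 m is 0.408.

Emit:
drive_effector(deltas="0 0 0 -0.496 0 0.408 0.05\n0 0 0 -0.496 0 0.408 0.05\n0 0 0 -0.0736 0 0.0624 0.05\n0 0 0 0 0 0 0.05\n0 0 0 0 0 0 0.05")

```text
clock: 17.95
ee_pos: [0.4813, 0.2226, 0.0166]
tcp_rot: [0.48, -2.228, 0.217]
wrist_force: [1.2, 0.1, -1.4]
grip_width: 0.0619
finger_force: 40.0
```

```bash
python3 - <<'E'
from rig import env
import numpy as np
from h import *
from scipy.spatial.transform import Rotation as R
o=env.get_obs();e=o["ee_pos"];M=R.from_rotvec(o["tcp_rot"]).as_matrix();print(np.round(M,3),np.round(e,4))
for n in("scene","top"):
    c=env.read_camera(n);P=cloud(c);Q=(P-e)@M*1000
    m=(abs(Q[...,0])<30)&(abs(Q[...,1])<29)&(abs(Q[...,2]+25)<40)&(P[...,2]>.003)
    print(n,m.sum(),np.round(np.percentile(Q[m],[1,50,99],axis=0),1),"z",np.round(np.percentile(P[m][:,2],[0,1,5,50,99]),4))
E
```

```text
[[-0.586 -0.41  -0.699]
 [-0.267  0.912 -0.311]
 [ 0.765  0.005 -0.644]] [0.4813 0.2226 0.0166]
scene 243 [[-26.5 -27.7 -51.1]
 [  9.2   1.9 -27.7]
 [ 13.9  28.4  12. ]] z [0.003  0.0031 0.0038 0.0409 0.0567]
top 334 [[-12.8 -28.5 -49.6]
 [  9.3  -2.1 -35. ]
 [ 15.3  27.4  11.5]] z [0.003  0.0031 0.0295 0.0437 0.0571]
```

Emit:
drive_effector(deltas="0 0 0 -0.064 0 0.0528 0.05\n0 0 0 -0.048 0 0.04 0.05\n0 0 0 0 0 0 0.05\n0 0 0 0 0 0 0.05")

```text
clock: 18.55
ee_pos: [0.4799, 0.2224, 0.0052]
tcp_rot: [0.48, -2.224, 0.217]
wrist_force: [-0.5, 0.1, -1.3]
grip_width: 0.0619
finger_force: 40.0
```

Emit:
drive_effector(deltas="0 0 0 -0.04 0 0.032 0.05\n0 0 0 0 0 0 0.05\n0 0 0 0 0 0 0.05")

```text
clock: 18.92
ee_pos: [0.48, 0.2225, 0.0021]
tcp_rot: [0.48, -2.224, 0.217]
wrist_force: [-0.6, 0.7, -1.3]
grip_width: 0.0615
finger_force: 40.0
```

Emit:
drive_effector(deltas="0 0 0 0 0 0 0.07\n0 0 0 0 0 0 0.07\n0 0 0 0 0 0 0.085\n0 0 0 0 0 0 0.085")

```text
clock: 19.42
ee_pos: [0.48, 0.2225, 0.0022]
tcp_rot: [0.48, -2.224, 0.217]
wrist_force: [-0.2, -0.6, 0.1]
grip_width: 0.0843
finger_force: 0.0
```

```bash
python3 - <<'E'
from rig import env
import numpy as np
from h import *
c=env.read_camera("top");P=cloud(c)
m=(np.hypot(P[...,0]-.48,P[...,1]-.22)<.07)&(P[...,2]>.012)&(P[...,2]<.045)
print(m.sum(),np.percentile(P[m][:,2],[1,25,50,75,99]))
m&=abs(P[...,2]-.0245)<.004;print(m.sum(),rect(P,m))
E
python3 go.py .48 .22 .15 114.6 50
```

```text
293 [0.01318669 0.0223963  0.02433279 0.02676214 0.04166835]
213 ((517.1610107421875, 224.25497436523438), (37.704917907714844, 75.54405212402344), 16.96888542175293)
shift now-axes [ 0.1142 -0.0015 -0.0939] 0.14783105757570061 rot [ 0.0089 -0.0028 -0.0004] shift target-axes [ 0.1139 -0.0023 -0.0942] joints [ 0.346  1.03   1.079 -0.058  1.906 -1.643] clock 19.475
```

The block now measures about 24 mm high, so it is flat again. I lift, straighten and measure.

Scaled: 0.046 m is 0.736, -0.038 m is -0.608, -0.175 rad is -0.875.

Emit:
drive_effector(deltas="0 0 0 0.608 0 -0.496 0.085\n0 0 0 0.736 0 -0.608 0.085\n0 0 0 0.736 0 -0.608 0.085\n0 -0.875 0 0 0 0 0.085\n0 -0.875 0 0 0 0 0.085\n0 -0.875 0 0 0 0 0.085\n0 -0.875 0 0 0 0 0.085\n0 -0.85 0 0 0 0 0.085\n0 0 0 0 0 0 0.085\n0 0 0 0 0 0 0.085")

```text
clock: 20.72
ee_pos: [0.4807, 0.2216, 0.1713]
tcp_rot: [0.657, -3.065, -0.006]
wrist_force: [-0.1, 1.3, 0.0]
grip_width: 0.0854
finger_force: 0.0
```

```bash
cat > find2.py <<'E'
from rig import env
import sys,numpy as np,cv2
from h import *
X,Y=map(float,sys.argv[1:3])
for n in("wrist","top"):
    c=env.read_camera(n);np.savez("pics/f_%s.npz"%n,**c);P=cloud(c)
    m=(np.hypot(P[...,0]-X,P[...,1]-Y)<.06)&(P[...,2]>.015)&(P[...,2]<.045)
    if m.sum()==0: print(n,0);continue
    print(n,m.sum(),np.round(np.percentile(P[m][:,2],[1,50,99]),4),rect(P,m))
    cv2.imwrite("pics/f_%s.png"%n,c["image"][:,:,::-1])
E
python3 find2.py .495 .225; python3 go.py .495 .225 .15 35 0
```

```text
wrist 1827 [0.0154 0.0248 0.0271] ((515.1692504882812, 236.9490203857422), (34.41252517700195, 61.87782669067383), 23.846220016479492)
top 0
shift now-axes [-0.0134 -0.0027  0.0207] 0.024775593390322776 rot [ 6.0000e-04 -8.3000e-03  1.3821e+00] shift target-axes [-0.0051  0.0125  0.0208] joints [ 0.298  0.29   1.688  0.005  1.17  -1.697] clock 20.825
```

The block is flat, bores up (screw heads at 27 mm), centred at (0.515, 0.237), long axis at -66°. Now I align for the side grasp.

Scaled: -0.02 m is -0.32, 0.01 m is 0.16, 0.1752 rad is 0.876.

Emit:
drive_effector(deltas="0 0 0.876 -0.32 0.16 0 0.065\n0 0 0.876 -0.32 0.16 0 0.065\n0 0 0.876 0 0 0 0.065\n0 0 0.876 0 0 0 0.065\n0 0 0.876 0 0 0 0.065\n0 0 0.876 0 0 0 0.065\n0 0 0.876 0 0 0 0.065\n0 0 0.876 0 0 0 0.065\n0 0 0.876 0 0 0 0.065\n0 0 0 0 0 0 0.065\n0 0 0 0 0 0 0.065")

```text
clock: 22.2
ee_pos: [0.5113, 0.2535, 0.1699]
tcp_rot: [-1.706, -2.629, 0.004]
wrist_force: [0.2, -0.5, 0.3]
grip_width: 0.0651
finger_force: 0.0
```

```bash
python3 find2.py .515 .237; python3 go.py .523 .2187 -.02 23.85 0
```

```text
wrist 1829 [0.016  0.0248 0.0272] ((515.0108642578125, 237.26931762695312), (34.005592346191406, 61.320533752441406), 24.454978942871094)
top 204 [0.0159 0.0239 0.0309] ((516.2384033203125, 231.56170654296875), (34.44896697998047, 48.56391143798828), 24.111719131469727)
shift now-axes [-0.0375 -0.0018  0.1899] 0.19363078284707747 rot [-0.006  -0.0054  0.0022] shift target-axes [-0.0365 -0.0029  0.1901] joints [ 0.336  0.346  1.604  0.005  1.198 -0.085] clock 22.3
```

Scaled: -0.037 m is -0.592, -0.002 m is -0.032.

Emit:
drive_effector(deltas="0 0 0 -0.592 -0.032 0 0.065\n0 0 0 0 0 0.8 0.065\n0 0 0 0 0 0.8 0.065\n0 0 0 0 0 0.8 0.065\n0 0 0 0 0 0.32 0.065\n0 0 0 0 0 0.192 0.065\n0 0 0 0 0 0.064 0.065\n0 0 0 0 0 0 0.065")

```text
clock: 23.3
ee_pos: [0.5229, 0.2192, -0.0152]
tcp_rot: [-1.71, -2.627, 0.001]
wrist_force: [-0.3, 0.7, 1.0]
grip_width: 0.0647
finger_force: 0.0
```

Emit:
drive_effector(deltas="0 0 0 0 0 0 0.02\n0 0 0 0 0 0 0.02\n0 0 0 0 0 0 0.02\n0 0 0 0 0 0 0.02", clamp_n=30)

```text
clock: 23.8
ee_pos: [0.5225, 0.219, -0.0155]
tcp_rot: [-1.71, -2.627, 0.002]
wrist_force: [-0.5, 0.6, 2.8]
grip_width: 0.0339
finger_force: 30.0
```

Correct grip this time (33.9 mm, 30 N). I lift, turn to the jig's heading and go over the jig to measure it with the wrist camera.

Scaled: -0.055 m is -0.88, -0.05 m is -0.8, 0.175 rad is 0.875.

Emit:
drive_effector(deltas="0 0 0 0 0 -0.88 0.02\n0 0 0 0 0 -0.88 0.02\n0 0 0 0 0 -0.88 0.02\n0 0 0.85 0 0 -0.8 0.02\n0 0 0.85 0 0 0 0.02\n0 0 0.875 0 0 0 0.02\n0 0 0 -0.8 0 0 0.02\n0 0 0 -0.8 0 0 0.02\n0 0 0 -0.8 0 0 0.02\n0 0 0 -0.8 0 0 0.02\n0 0 0 -0.8 0 0 0.02\n0 0 0 -0.32 0 0 0.02\n0 0 0 0 0 0 0.02\n0 0 0 0 0 0 0.02")

```text
clock: 25.55
ee_pos: [0.497, -0.0496, 0.1985]
tcp_rot: [-2.323, -2.104, 0.005]
wrist_force: [0.1, 0.3, -2.6]
grip_width: 0.0338
finger_force: 30.0
```

```bash
python3 - <<'E'
from rig import env
import cv2,numpy as np
from h import *
c=env.read_camera("wrist");np.savez("pics/j.npz",**c);cv2.imwrite("pics/j.png",c["image"][:,:,::-1])
E
python3 go.py .5655 -.089 .2 -5.2 0
```

```text
shift now-axes [-0.0328  0.072  -0.0021] 0.07911980559042381 rot [-0.0078 -0.0025 -0.0073] shift target-axes [-0.0333  0.0718 -0.0015] joints [-2.380e-01  2.170e-01  1.714e+00  1.000e-03  1.218e+00 -1.410e-01] clock 25.6
```

View pics/j.png

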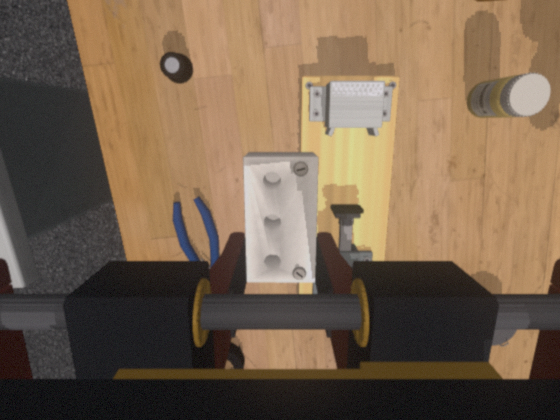

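The wrist view shows the block held square with its bores up. The board's end is at rows 78–90, the socket roof at (357,103), the lips at (330,130) and (375,130), and the jaw pad at (347,210). Now the numbers.

```bash
cat > jig.py <<'E'
import numpy as np,cv2,sys
from h import *
c=dict(np.load(sys.argv[1]));P=cloud(c);hsv=cv2.cvtColor(c["image"],cv2.COLOR_RGB2HSV)
X,Y,Z=P[...,0],P[...,1],P[...,2]
board=(Z>.0115)&(Z<.022)&(X>.48)&(X<.67)&(Y>-.25)&(Y<.09)
board=cv2.morphologyEx(board.astype(np.uint8),cv2.MORPH_OPEN,np.ones((3,3)))>0
print("board z",np.median(Z[board]),rect(P,board))
# edges per y-bin on socket-side rows
q=P[board];L=[];H=[]
for y in np.arange(-.03,.05,.004):
    s=q[abs(q[:,1]-y)<.002]
    if len(s)>10:L.append((y,np.percentile(s[:,0],1)));H.append((y,np.percentile(s[:,0],99)))
for E in(L,H):
    E=np.array(E);k=np.polyfit(E[:,0],E[:,1],1);print("edge dx/dy",k,"at y=0",len(E))
s=(Z>.046)&(Z<.056)&(X>.53)&(X<.63)&(Y>-.02)&(Y<.06);print("roof z",np.median(Z[s]),rect(P,s),s.sum())
p=(Z>.026)&(Z<.043)&(X>.53)&(X<.61)&(Y>-.14)&(Y<-.04);print("pad",rect(P,p),np.percentile(P[p],[0.5,50,99.5],axis=0),p.sum())
E
python3 jig.py pics/j.npz; python3 jig.py pics/top0.npz;  python3 blk.py
```

```text
board z 0.01687754483260151 ((568.711669921875, -72.72053527832031), (255.99205017089844, 104.43556213378906), 84.35407257080078)
edge dx/dy [-0.09309294  0.52842544] at y=0 20
edge dx/dy [0.11249301 0.62655026] at y=0 20
roof z 0.051843642441558646 ((577.65283203125, 20.454185485839844), (51.05125427246094, 53.24602508544922), 84.32666015625) 2599
pad ((564.5211181640625, -109.15637969970703), (53.0168342590332, 33.5883903503418), 83.94100189208984) [[ 0.55051065 -0.13368694  0.02646829]
 [ 0.56476215 -0.09890787  0.03574294]
 [ 0.58296038 -0.08179425  0.04206209]] 835
board z 0.016401207634908266 ((563.848876953125, -93.00752258300781), (300.0794982910156, 104.23383331298828), 84.208984375)
edge dx/dy [0.08715462 0.52397207] at y=0 14
edge dx/dy [0.11932632 0.62351695] at y=0 14
roof z 0.051129922057735366 ((575.224365234375, 22.535547256469727), (50.29499435424805, 53.325164794921875), 84.53190612792969) 330
pad ((556.581298828125, -110.58732604980469), (61.778568267822266, 39.889278411865234), 78.67454528808594) [[ 0.53647194 -0.13773099  0.02626626]
 [ 0.56230881 -0.10033209  0.03578457]
 [ 0.57999501 -0.08085381  0.04272644]] 142
[ 0.4971 -0.0493  0.1985] 0.033867116126419 25.6
wrist 6473 [[ 11.4 -16.  -42.2]
 [ 32.9   0.5 -40. ]
 [ 50.9  17.3 -19.6]] ((31.03152084350586, 1.6400127410888672), (47.899070739746094, 40.05242156982422), 89.99729919433594)
plane z=ax+by+c [ 2.46577302e-03 -1.09961465e-02 -4.01280794e+01]
```

```bash
python3 go.py .5686 -.0624 .1 -5.7 0
```

```text
shift now-axes [-0.0064  0.0732  0.098 ] 0.12245648140355384 rot [-0.0077 -0.0023  0.002 ] shift target-axes [-0.006   0.0724  0.0986] joints [-2.380e-01  2.170e-01  1.714e+00  1.000e-03  1.218e+00 -1.410e-01] clock 25.65
```

Emit:
drive_effector(deltas="-0.02 -0.005 0.005 -0.048 0.592 0 0.02\n-0.02 -0.005 0.005 -0.048 0.576 0 0.02\n0 0 0 0 0 0.8 0.02\n0 0 0 0 0 0.768 0.02\n0 0 0 0 0 0 0.02\n0 0 0 0 0 0 0.02\n0 0 0 0 0 0 0.02")

```text
clock: 26.52
ee_pos: [0.5712, -0.0636, 0.1026]
tcp_rot: [2.327, 2.105, 0.004]
wrist_force: [0.1, -1.0, -1.5]
grip_width: 0.0334
finger_force: 30.0
```

```bash
python3 go.py .5686 -.0624 .002 -5.7 0
python3 - <<'E'
from rig import env
import numpy as np
c=env.read_camera("wrist");np.savez("pics/j2.npz",**c)
E
python3 jig.py pics/j2.npz; python3 blk.py
```

```text
shift now-axes [ 0.001  -0.0032  0.1005] 0.10059988874764181 rot [ 0.0047  0.0006 -0.0009] shift target-axes [ 0.001  -0.0027  0.1006] joints [-0.231  0.422  1.675  0.     1.04  -0.131] clock 26.525
board z 0.016756557033056063 ((566.740478515625, -89.15826416015625), (289.53900146484375, 104.33020782470703), 84.30548095703125)
edge dx/dy [0.08453487 0.52440046] at y=0 20
edge dx/dy [0.11204767 0.62686923] at y=0 20
roof z 0.05171061417169229 ((577.5853271484375, 20.78561782836914), (51.43846893310547, 53.220314025878906), 84.60733795166016) 5236
pad ((562.286376953125, -134.5999298095703), (8.386449813842773, 27.503589630126953), 84.3774185180664) [[ 0.54895169 -0.13730575  0.02615478]
 [ 0.56262402 -0.13195012  0.03563487]
 [ 0.57613892 -0.12939318  0.04289755]] 143
[ 0.571  -0.0637  0.1024] 0.034057568091366064 26.575
wrist 6476 [[ 11.4 -16.  -42.2]
 [ 32.9   0.5 -39.9]
 [ 50.9  17.2 -19.8]] ((31.034561157226562, 0.14482879638671875), (51.47130584716797, 40.06504440307617), 89.99688720703125)
plane z=ax+by+c [ 2.22045603e-03 -1.07026630e-02 -4.01027209e+01]
```

Scaled: 0.04 m is 0.64, 0.03 m is 0.48, 0.004 rad is 0.02.

Emit:
drive_effector(deltas="0.02 0 0 0.016 -0.04 0.64 0.02\n0 0 0 0 0 0.48 0.02\n0 0 0 0 0 0.288 0.02\n0 0 0 0 0 0.16 0.02\n0 0 0 0 0 0 0.02\n0 0 0 0 0 0 0.02\n0 0 0 0 0 0 0.02")

```text
clock: 27.5
ee_pos: [0.5675, -0.0624, 0.0032]
tcp_rot: [-2.33, -2.106, 0.002]
wrist_force: [-0.3, -0.4, -1.3]
grip_width: 0.0338
finger_force: 30.0
```

```bash
python3 go.py .5686 -.0624 .002 -5.6 0
```

```text
shift now-axes [0.0001 0.0011 0.0012] 0.0016142758794997288 rot [-0.0018  0.0002 -0.003 ] shift target-axes [0.0001 0.0011 0.0012] joints [-2.300e-01  5.570e-01  1.754e+00 -1.000e-03  8.320e-01 -1.290e-01] clock 27.5
```

Scaled: 0.0012 m is 0.0192, 0.008 m is 0.128.

Emit:
drive_effector(deltas="0 0 0 0 0.0192 0.0192 0.02\n0 0 0 0.128 0 0 0.02\n0 0 0 0.128 0 0 0.02\n0 0 0 0.128 0 0 0.02\n0 0 0 0.128 0 0 0.02\n0 0 0 0.112 0 0 0.02\n0 0 0 0 0 0 0.02")

```text
clock: 28.38
ee_pos: [0.5718, -0.0229, 0.001]
tcp_rot: [-2.328, -2.106, 0.004]
wrist_force: [-0.5, -0.2, -2.4]
grip_width: 0.0341
finger_force: 30.0
```

```bash
python3 go.py .5734 -.0208 .002 -5.6 0
```

```text
shift now-axes [ 0.0023  0.0013 -0.001 ] 0.0028144382269935696 rot [-0.0035  0.     -0.0021] shift target-axes [ 0.0023  0.0014 -0.001 ] joints [-0.161  0.562  1.751 -0.     0.832 -0.061] clock 28.375
```

Scaled: 0.002 m is 0.032, 0.0005 m is 0.008.

Emit:
drive_effector(deltas="0 0 0 0.032 0.008 0.008 0.02\n0 0 0 0.032 0 0 0.02\n0 0 0 0 0 0 0.02")

```text
clock: 28.75
ee_pos: [0.5731, -0.0201, 0.0007]
tcp_rot: [-2.329, -2.106, 0.004]
wrist_force: [-1.0, -2.6, -0.5]
grip_width: 0.0335
finger_force: 30.0
```

Emit:
drive_effector(deltas="0 0 0 0.032 0 0 0.02\n0 0 0 0 0 0 0.02")

```text
clock: 29.0
ee_pos: [0.5731, -0.0201, 0.0007]
tcp_rot: [2.329, 2.108, -0.007]
wrist_force: [-0.7, -11.5, 1.9]
grip_width: 0.0333
finger_force: 30.0
```

The block hit the stop (11.5 N). I release, rise and look.

Scaled: -0.05 m is -0.8, -0.055 m is -0.88.

Emit:
drive_effector(deltas="0 0 0 -0.016 0 0 0.055\n0 0 0 0 0 0 0.055\n0 0 0 0 0 0 0.055\n0 0 0 -0.16 0 -0.8 0.055\n0 0 0 -0.32 0 -0.88 0.07\n0 0 0 -0.48 0 -0.8 0.085\n0 0 0 -0.48 0 -0.48 0.085\n0 0 0 0 0 0 0.085")

```text
clock: 30.0
ee_pos: [0.5664, -0.1101, 0.1883]
tcp_rot: [2.331, 2.103, 0.001]
wrist_force: [0.1, -0.3, 0.3]
grip_width: 0.0846
finger_force: 0.0
```

```bash
python3 - <<'E'
from rig import env
import numpy as np,cv2
from h import *
from scipy.spatial.transform import Rotation as R
o=env.get_obs();print(o["ee_pos"])
c=env.read_camera("wrist");np.savez("pics/k.npz",**c);cv2.imwrite("pics/k.png",c["image"][:,:,::-1])
P=cloud(c);a=np.radians(-95.6);u=np.array([np.cos(a),np.sin(a)]);v=np.array([-u[1],u[0]])
d=P[...,:2]-[.5662,-.0944];X=d@u*1e3;Y=d@v*1e3;Z=P[...,2]*1e3
m=(X>-88)&(X<-45)&(abs(Y)<30)&(Z>30)&(Z<48)
print("blk",m.sum(),"x",np.percentile(X[m],[1,50,99]),"y",np.percentile(Y[m],[1,50,99]),"z",np.percentile(Z[m],[1,50,99]))
q=np.c_[X[m],Y[m],np.ones(m.sum())];print("plane",np.linalg.lstsq(q,Z[m],rcond=None)[0])
print(cv2.minAreaRect(np.c_[X[m],Y[m]].astype(np.float32)))
m=(X>-40)&(X<15)&(abs(Y)<20)&(Z>25)&(Z<45);print("pad x min",np.percentile(X[m],[1,5]),m.sum())
m=(X>-145)&(X<-92)&(abs(Y)<30)&(Z>46)&(Z<56);print("roof x,y",np.percentile(X[m],[1,99]),np.percentile(Y[m],[1,99]))
E
```

```text
[ 0.56638068 -0.11014582  0.18828334]
blk 911 x [-87.73682639 -76.68709356 -63.34502787] y [-16.00113815   2.12392617  17.69780344] z [30.90918766 40.70659015 42.99215576]
plane [-8.07521364e-03  2.00266312e-02  3.99689210e+01]
((-75.51685333251953, 0.7965908050537109), (24.609567642211914, 33.96467208862305), 0.018950942903757095)
pad x min [-11.44697237 -11.23978266] 564
roof x,y [-140.71040455  -97.30416735] [-25.63762483  26.03748599]
```

View pics/k.png

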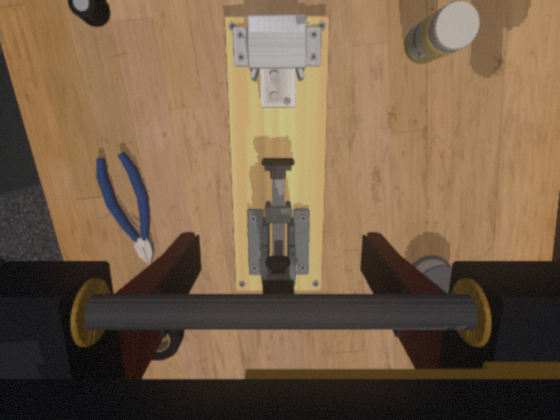

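The block is home: tail at jig x = -63.3, y ≈ +0.8, flat, top at 40.7. The pad face is at x ≈ -11.5. Next I check where the trigger and grip are.

```bash
python3 - <<'E'
import numpy as np
from h import *
a=np.radians(-95.6);u=np.array([np.cos(a),np.sin(a)]);v=np.array([-u[1],u[0]])
for f in("k","top0","scene0"):
    c=dict(np.load(f"pics/{f}.npz"));P=cloud(c);d=P[...,:2]-[.5662,-.0944]
    X=d@u*1e3;Y=d@v*1e3;Z=P[...,2]*1e3
    for lo,hi in((95,110),(110,116),(116,122),(122,135)):
        m=(X>40)&(X<140)&(abs(Y)<25)&(Z>lo)&(Z<hi)
        if m.sum()>3:print(f,lo,m.sum(),"X",np.round(np.percentile(X[m],[1,10,50,90,99]),1),"Y",np.round(np.percentile(Y[m],[2,50,98]),1))
E
python3 go.py .5562 -.1959 .17 -95.6 0
```

```text
k 95 158 X [101.  101.4 102.3 103.9 106.6] Y [-13.    0.1  13.1]
k 110 152 X [62.6 63.  64.6 72.4 73.7] Y [-9.9 -0.4  9.9]
k 116 162 X [64.6 65.4 68.3 71.3 72.9] Y [-7.9  0.4  8.7]
top0 95 25 X [ 74.9  75.7 100.8 106.9 113.9] Y [-17.4  -5.5   8.1]
top0 110 27 X [ 61.8  62.5  69.9 102.  109.3] Y [-17.   -3.6   6.3]
top0 116 34 X [ 62.6  66.3 100.9 115.8 118.2] Y [-16.6  -3.    9.5]
top0 122 62 X [101.4 102.8 108.2 114.8 117.6] Y [-15.   -2.9  10.2]
scene0 95 106 X [ 69.   73.3 110.6 117.4 119.2] Y [-14.2  -4.6  13.2]
scene0 110 47 X [ 63.9  69.3 110.9 117.4 118.7] Y [-15.   -5.9  10.7]
scene0 116 41 X [ 64.5  65.9 109.3 118.3 118.8] Y [-13.8  -4.9   8.6]
scene0 122 54 X [103.  106.9 112.8 116.5 118.5] Y [-13.9  -4.7  10.7]
shift now-axes [-0.0878  0.0002  0.0162] 0.08927488708242823 rot [-1.2000e-03  1.0000e-03  1.5663e+00] shift target-axes [-0.0002  0.0878  0.0163] joints [-0.31   0.334  1.577 -0.     1.231 -0.207] clock 30.05
```

Scaled: -0.044 m is -0.704, 0.044 m is 0.704, 0.174 rad is 0.87.

Emit:
drive_effector(deltas="0 0 0.87 -0.704 0 0 0.085\n0 0 0.87 0 0 0 0.085\n0 0 0.87 0 0 0 0.085\n0 0 0.87 0 0 0 0.085\n0 0 0.87 0 0 0 0.085\n0 0 0.87 0 0 0 0.085\n0 0 0.87 0 0 0 0.085\n0 0 0.87 0 0 0 0.085\n0 0 0.87 0 0.704 0 0.085\n0 0 0 0 0 0 0.085\n0 0 0 0 0 0 0.085", clamp_n=50)

```text
clock: 31.42
ee_pos: [0.5625, -0.1942, 0.1838]
tcp_rot: [-3.136, 0.148, 0.01]
wrist_force: [-0.1, 0.6, -0.6]
grip_width: 0.0849
finger_force: 0.0
```

```bash
python3 go.py .5562 -.1959 .072 -95.6 0
```

```text
shift now-axes [-0.0053  0.0025  0.1118] 0.11197955888473872 rot [-0.002   0.0065  0.0034] shift target-axes [-0.0061  0.0023  0.1118] joints [-0.448  0.368  1.532 -0.     1.249  1.217] clock 31.425
```

Scaled: 0.05 m is 0.8, 0.036 m is 0.576, 0.0065 rad is 0.0325.

Emit:
drive_effector(deltas="-0.01 0.0325 0.017 -0.0928 0.032 0 0.088\n0 0 0 0 0 0.8 0.088\n0 0 0 0 0 0.576 0.088\n0 0 0 0 0 0 0.088\n0 0 0 0 0 0 0.088")

```text
clock: 32.05
ee_pos: [0.5583, -0.1974, 0.1007]
tcp_rot: [3.135, -0.155, 0.007]
wrist_force: [0.9, 0.1, 0.0]
grip_width: 0.0874
finger_force: 0.0
```

```bash
python3 go.py .5562 -.1959 .072 -95.6 0; python3 tips.py
```

```text
shift now-axes [-0.0023 -0.0013  0.0287] 0.028835064050050235 rot [ 0.0024 -0.0043 -0.001 ] shift target-axes [-0.0022 -0.0013  0.0287] joints [-4.560e-01  4.460e-01  1.638e+00 -1.000e-03  1.053e+00  1.214e+00] clock 32.05
[ 0.5583 -0.1974  0.1007] 0.08743359181440608 32.05
wrist 8114
 pct z [-60.  -55.4  -4.6  33.8  43.5  45. ]  x [-14.    3.7  14.6]  y [-50.4 -28.6  -0.8]
 pct z [-60.  -56.4 -26.7  22.2  38.1  44.7]  x [-13.    7.2  14. ]  y [ 0.5 12.3 52.4]
scene 653
 pct z [-59.7 -57.3 -16.5  15.9  24.4  44.1]  x [-15.4  -4.7  11.1]  y [-52.3 -35.4  -1.1]
 pct z [-59.9 -54.4 -11.2  39.3  43.7  44.8]  x [-15.6  -5.3  12. ]  y [ 1.4 13.9 53.4]
```

Emit:
drive_effector(deltas="0 0 0 -0.032 -0.008 0.24 0.088\n0 0 0 0 0 0.216 0.088\n0 0 0 0 0 0 0.088\n0 0 0 0 0 0 0.088", clamp_n=16)

```text
clock: 32.65
ee_pos: [0.5558, -0.1969, 0.0708]
tcp_rot: [3.136, -0.156, 0.004]
wrist_force: [-0.0, -0.2, -0.0]
grip_width: 0.0881
finger_force: 0.0
```

```bash
cat > pad.py <<'E'
from rig import env
import numpy as np
from h import *
a=np.radians(-95.6);u=np.array([np.cos(a),np.sin(a)]);v=np.array([-u[1],u[0]])
o=env.get_obs();d=o["ee_pos"][:2]-[.5662,-.0944];print("tcp jig",np.round([d@u,d@v,o["ee_pos"][2]],4),"w",round(float(o["grip_width"]),4),"F",round(float(o["finger_force"]),1),"wrist",np.round(o["wrist_force"],1),o["clock"])
for n in("top","scene"):
    c=env.read_camera(n);P=cloud(c);d=P[...,:2]-[.5662,-.0944];X=d@u*1e3;Y=d@v*1e3;Z=P[...,2]*1e3
    m=(X>-62)&(X<10)&(abs(Y)<20)&(Z>30)&(Z<45)
    h,e=np.histogram(X[m],np.arange(-62,10,2));
    g=(X>55)&(X<97)&(abs(Y)<12)&(Z>107)&(Z<124)
    print(n,m.sum(),"pad front",np.round(np.percentile(X[m],[2,10,50]),1) if m.sum() else "", "bar",np.round(np.percentile(X[g],[5,50,95]),1) if g.sum()>3 else g.sum())
E
python3 pad.py
```

```text
tcp jig [ 0.103  -0.0004  0.0708] w 0.0881 F 0.0 wrist [-0.  -0.2 -0. ] 32.65
top 73 pad front [-12.2 -11.2  -4.8] bar 0
scene 75 pad front [-12.4 -10.7  -3.9] bar [56.2 65.5 74.8]
```

Emit:
drive_effector(deltas="0 0 0 0 0 0 0.03\n0 0 0 0 0 0 0.03\n0 0 0 0 0 0 0.03\n0 0 0 0 0 0 0.03\n0 0 0 0 0 0 0.03", clamp_n=16)

```text
clock: 33.38
ee_pos: [0.5562, -0.1945, 0.0718]
tcp_rot: [-3.137, 0.157, -0.006]
wrist_force: [0.4, 8.5, 6.9]
grip_width: 0.0415
finger_force: 3.7
```

```bash
python3 pad.py
```

```text
tcp jig [ 1.006e-01 -1.000e-04  7.180e-02] w 0.0415 F 3.7 wrist [0.4 8.5 6.9] 33.375
top 93 pad front [-24.7 -23.9 -14.5] bar 0
scene 89 pad front [-26.9 -24.7 -15.5] bar [72.7 83.3 92. ]
```

One stroke moved the pad 12 mm. Three more follow.

Emit:
drive_effector(deltas="0 0 0 0 0 0 0.03\n0 0 0 0 0 0 0.088\n0 0 0 0 0 0 0.088\n0 0 0 0 0 0 0.088\n0 0 0 0 0 0 0.088\n0 0 0 0 0 0 0.03\n0 0 0 0 0 0 0.03\n0 0 0 0 0 0 0.03\n0 0 0 0 0 0 0.03\n0 0 0 0 0 0 0.03\n0 0 0 0 0 0 0.03\n0 0 0 0 0 0 0.088\n0 0 0 0 0 0 0.088\n0 0 0 0 0 0 0.088\n0 0 0 0 0 0 0.088", clamp_n=16)

```text
clock: 35.35
ee_pos: [0.5558, -0.1973, 0.0709]
tcp_rot: [3.135, -0.156, 0.004]
wrist_force: [-0.5, 1.1, -0.7]
grip_width: 0.0719
finger_force: 0.2
```

```bash
python3 pad.py
```

```text
tcp jig [ 0.1035 -0.0003  0.0709] w 0.0719 F 0.2 wrist [-0.5  1.1 -0.7] 35.35
top 110 pad front [-32.6 -30.9 -20.4] bar 0
scene 97 pad front [-32.1 -29.5 -20.9] bar [57.8 69.6 76.7]
```

Emit:
drive_effector(deltas="0 0 0 0 0 0 0.088\n0 0 0 0 0 0 0.088\n0 0 0 0 0 0 0.088\n0 0 0 0 0 0 0.03\n0 0 0 0 0 0 0.03\n0 0 0 0 0 0 0.03\n0 0 0 0 0 0 0.03\n0 0 0 0 0 0 0.03\n0 0 0 0 0 0 0.03\n0 0 0 0 0 0 0.03", clamp_n=16)

```text
clock: 36.7
ee_pos: [0.556, -0.1948, 0.0715]
tcp_rot: [-3.137, 0.156, -0.005]
wrist_force: [1.6, 8.0, 5.6]
grip_width: 0.0352
finger_force: 16.0
```

```bash
python3 pad.py
```

```text
tcp jig [ 0.1009 -0.0003  0.0715] w 0.0352 F 16.0 wrist [1.6 8.  5.6] 36.7
top 126 pad front [-44.  -41.9 -26.8] bar 0
scene 113 pad front [-43.4 -41.2 -27. ] bar [73.9 83.7 92.7]
```

Emit:
drive_effector(deltas="0 0 0 0 0 0 0.088\n0 0 0 0 0 0 0.088\n0 0 0 0 0 0 0.088\n0 0 0 0 0 0 0.088\n0 0 0 0 0 0 0.088\n0 0 0 0 0 0 0.088\n0 0 0 0 0 0 0.088\n0 0 0 0 0 0 0.03\n0 0 0 0 0 0 0.03\n0 0 0 0 0 0 0.03\n0 0 0 0 0 0 0.03\n0 0 0 0 0 0 0.03\n0 0 0 0 0 0 0.03\n0 0 0 0 0 0 0.03", clamp_n=16)

```text
clock: 38.55
ee_pos: [0.556, -0.1948, 0.0715]
tcp_rot: [-3.137, 0.156, -0.005]
wrist_force: [0.3, 7.3, 5.7]
grip_width: 0.0358
finger_force: 16.0
```

```bash
python3 pad.py
```

```text
tcp jig [ 0.1009 -0.0003  0.0715] w 0.0358 F 16.0 wrist [0.3 7.3 5.7] 38.55
top 153 pad front [-56.2 -53.9 -32.4] bar 0
scene 127 pad front [-54.7 -52.6 -37.7] bar [75.8 85.9 92.9]
```

Emit:
drive_effector(deltas="0 0 0 0 0 0 0.088\n0 0 0 0 0 0 0.088\n0 0 0 0 0 0 0.088\n0 0 0 0 0 0 0.088\n0 0 0 0 0 0 0.088\n0 0 0 0 0 0 0.088\n0 0 0 0 0 0 0.088\n0 0 0 0 0 0 0.03\n0 0 0 0 0 0 0.03\n0 0 0 0 0 0 0.03\n0 0 0 0 0 0 0.03\n0 0 0 0 0 0 0.03\n0 0 0 0 0 0 0.03\n0 0 0 0 0 0 0.03", clamp_n=16)

```text
clock: 40.4
ee_pos: [0.5562, -0.1923, 0.0717]
tcp_rot: [-3.133, 0.158, -0.005]
wrist_force: [1.6, 15.5, 10.2]
grip_width: 0.0401
finger_force: 16.0
```

```bash
python3 pad.py
```

```text
tcp jig [ 0.0984 -0.0004  0.0717] w 0.0401 F 16.0 wrist [ 1.6 15.5 10.2] 40.4
top 156 pad front [-61.4 -58.9 -32.4] bar 0
scene 134 pad front [-61.6 -59.  -37.5] bar [70.5 83.5 88.9]
```

The trigger stopped short of full travel at 16 N, so the pad bears on the block. I raise it to 20 N and hold.

Emit:
drive_effector(deltas="0 0 0 0 0 0 0.03\n0 0 0 0 0 0 0.03\n0 0 0 0 0 0 0.03\n0 0 0 0 0 0 0.03\n0 0 0 0 0 0 0.03\n0 0 0 0 0 0 0.03", clamp_n=20)

```text
clock: 41.25
ee_pos: [0.5562, -0.1925, 0.0717]
tcp_rot: [-3.133, 0.158, -0.005]
wrist_force: [1.5, 14.4, 9.2]
grip_width: 0.0402
finger_force: 20.0
```

```bash
python3 pad.py; python3 - <<'E'
from rig import env
import numpy as np
from h import *
a=np.radians(-95.6);u=np.array([np.cos(a),np.sin(a)]);v=np.array([-u[1],u[0]])
c=env.read_camera("top");P=cloud(c);d=P[...,:2]-[.5662,-.0944];X=d@u*1e3;Y=d@v*1e3;Z=P[...,2]*1e3
m=(X>-87)&(X<-66)&(abs(Y)<24)&(Z>34)&(Z<46);print("block y,z",np.percentile(Y[m],[2,50,98]),np.percentile(Z[m],[5,50,95]))
m=(X>-95)&(X<0)&(abs(Y)<6)&(Z>24)&(Z<46);print(np.c_[np.round(X[m]),np.round(Z[m])][np.argsort(X[m])][::3].T)
E
```

```text
tcp jig [ 0.0986 -0.0004  0.0717] w 0.0402 F 20.0 wrist [ 1.5 14.4  9.2] 41.25
top 154 pad front [-61.4 -58.7 -32.2] bar 0
scene 127 pad front [-61.4 -59.1 -38.4] bar [70.3 83.1 88.9]
block y,z [-17.8625345   -1.25379747  14.72909427] [36.0326866  40.10223141 43.58816433]
[[-94. -93. -91. -91. -88. -86. -85. -83. -81. -80. -78. -75. -73. -70.
  -70. -67. -65. -64. -62. -61. -59. -57. -56. -54. -54. -51. -49. -46.
  -45. -43. -40. -38. -35. -33. -32. -30. -27. -24. -24. -22. -19. -17.
  -14. -14. -11.  -8.  -5.  -3.  -1.]
 [ 41.  36.  38.  42.  36.  41.  34.  38.  40.  40.  39.  42.  40.  43.
   42.  41.  41.  40.  42.  38.  37.  37.  38.  40.  38.  36.  40.  36.
   31.  35.  35.  32.  36.  40.  33.  36.  37.  33.  36.  35.  36.  34.
   41.  37.  33.  33.  33.  36.  35.]]
```

The manual's scale: shifts go in shares of 62.5 mm and turns go in units of 0.2 rad. Converting my numbers, 0.001 m is 0.016.

Emit:
drive_effector(deltas="0 0 0 0 0.016 0 0.03\n0 0 0 0 0 0 0.03\n0 0 0 0 0 0 0.03\n0 0 0 0 0 0 0.03", clamp_n=20)

```text
clock: 41.9
ee_pos: [0.5561, -0.1925, 0.0717]
tcp_rot: [-3.132, 0.158, -0.005]
wrist_force: [2.6, 18.0, 9.9]
grip_width: 0.0399
finger_force: 20.0
```

```bash
python3 pad.py
```

```text
tcp jig [ 0.0987 -0.0004  0.0717] w 0.0399 F 20.0 wrist [ 2.6 18.   9.9] 41.9
top 152 pad front [-61.4 -58.9 -32.3] bar 0
scene 123 pad front [-61.5 -57.9 -35.1] bar [70.5 83.4 89.2]
```

The trigger now carries at least 18 N (finger force 20 N), which is about 12–14 N on the block, and it is stable. I hand the job in.

```bash
python3 -c "
from rig import env
print(env.finish_job())"
```

```text
the job is handed in; nothing more can be done
None
```

The job is handed in at 41.9 s: the block is home and released in the socket, and the trigger is held squeezed at 20 N, about 12–14 N on the block by the given force figures. My first grasp rolled the block onto its side, so I turned it upright again before inserting it.

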